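# Roll a stock tin label-up and shelve it in the display tray

## Task

Move the tin from the pick rest onto the sprung roller stand and let go of it there, then roll it round on the rollers until its paper label faces straight up. Then pick it up again and lay it in the empty place of the display tray beside the stocked tin, label still straight up, and let go. Set it down gently each time, never drop it, and leave the stocked tin as it is.

Things in the scene. Friction and masses are not known exactly. Their poses are not given: they have to be found in the camera images.
- tin: Closed tin of plain dark metal, a cylinder 60 mm in diameter, 62 mm long, about 0.28 kg, lying on its side in the pick rest at the start. Origin: its centre. x: its axis (either way round). z: out through the middle of the paper label on the curved side; z up = label straight up. At the start the label is over 90 degrees from up, down on one side or the other.
- tin_label (a point): The middle of the tin's paper label, on its surface, 30 mm from the tin's axis. The label is 44 mm long and covers 80 degrees of the curve; a thin dark printed bar runs along its middle, parallel to the axis.
- rest: Pick rest, fixed: plywood base 94 x 64 mm with two round bars along its x that carry the tin lying along x, and an end board at each end of the tin, 4 to 8 mm from it, 8 mm thick, 60 mm high: no room for fingers at the ends. The tin's curved sides are free, to be taken across the 60 mm diameter. Origin: centre of the underside, on the table; z up.
- rest_seat (a point): Where the centre of the tin lies in the pick rest at the start (within 2 mm), 46 mm above the table.
- stand: Roller stand, fixed: dark base plate 100 x 100 mm, 12 mm thick, over it a sprung carriage with two rollers along x, 44 mm apart, each of two 20 mm rubber wheels, tops 53 mm above the table. A tin lying on them turns in place about its axis when a fingertip presses on its top and strokes across. Open all round. Origin: centre of the underside, on the table; z up.
- stand_seat (a point): Where the centre of a tin lying on the rollers comes, about 76 mm above the table when unloaded. Its x: the direction of the rollers and so of the tin's axis (either way round). It sinks with the carriage.
- carriage (a joint): Height of the sprung carriage, m: 0 unloaded, negative as it sinks, down to -0.012. It gives about 1 mm per newton; the tin alone sinks it 2 to 4 mm. The rollers turn with slight friction and stop when let go.
- tray: Plywood display tray, fixed, 60 x 152 mm, two places side by side along y, 72 mm apart, each with two round bars along x for a tin lying along x. 4 mm walls, 50 mm high over the table, run along x on both sides of each place, 4 mm from the tin: no room for fingers. The ends (along x) are open. +y place empty, -y place holds the stocked tin. Origin: centre of underside, on the table; z up.
- tray_place (a point): Where the centre of a tin lying in the tray's empty place comes, 50 mm above the table. Its x: the direction of the tin's axis (either way round).
- stocked_tin: A second, equal tin already lying in the display tray with its label up. Origin: its centre, z out through its label. Leave it.

How it is judged:
On the way, in this order (a step that is already met when the one before it is completed fails the run):
1. the tin lies on the rollers of the stand, let go, its label not yet up (distance between tin and stand_seat below 0.012 m and angle between the x axis of tin and the x axis of stand_seat, either way round below 0.15 rad and contact force between tin and the fingers below 0.2 N and linear speed of tin below 0.02 m/s and angular speed of tin below 0.15 rad/s and angle between tin's own z axis and vertical above 0.5 rad), for 0.2 s.
2. the tin lies on the rollers, let go and still, its label facing straight up (distance between tin and stand_seat below 0.012 m and angle between the x axis of tin and the x axis of stand_seat, either way round below 0.15 rad and contact force between tin and the fingers below 0.2 N and linear speed of tin below 0.02 m/s and angular speed of tin below 0.15 rad/s and angle between tin's own z axis and vertical below 0.2 rad), for 0.2 s.
At the end, for the whole second after the job is handed in: The tin lies at rest in the tray's empty place (centre within 10 mm, axis within 0.12 rad of the place's), let go, its label within 0.25 rad of straight up; the stocked tin still lies in its place (within 10 mm), label up within 0.25 rad (distance between tin and tray_place below 0.01 m and angle between the x axis of tin and the x axis of tray_place, either way round below 0.12 rad and angle between each of tin, stocked_tin's own z axis and vertical below 0.25 rad and linear speed of tin below 0.02 m/s and distance between tin and stocked_tin below 0.085 m and distance of stocked_tin from where it was at the start of the episode below 0.01 m); the robot touches nothing.
It fails at once if the tin falls onto the table (height (world z) of tin below 0.04 m).
It fails at once if the tin is dropped or driven hard onto the roller stand or the tray (over 45 N) (contact force between tin and stand above 45 N or contact force between tin and tray above 45 N).
It fails at once if the stocked tin is shifted by more than 20 mm or rolled away from label up (distance of stocked_tin from where it was at the start of the episode above 0.02 m or angle between stocked_tin's own z axis and vertical above 0.4 rad).
It also fails if it takes over 72 s, if anything falls off the work surface, if the arm or the gripper's body presses on something with over 40 N, if the wrist force passes 120 N, or if a joint passes its speed limit or range.

## Robot

A 7-joint arm with a two-finger parallel gripper is mounted at the origin on the work surface. World frame = base frame: x ahead of the robot, y to its left, z up, the work surface at z = 0. Lengths are in m, angles in rad, forces in N, time in s.
With the tool pointing down it reaches from about 0.425 to 0.95 m from the base axis. Payload 4.7 kg.
Tool frame: the origin (TCP) lies at the very end of the fingers, on their centre line; the grasp point (between the pads) lies grip_point_offset behind it (grip_point_offset is the distance from the TCP to the grasp point, in m); z points along the fingers, y is the line along which they close (so a half turn about z gives the same grasp; the last joint's range is limited). The gripper opens to 87 mm and grips with 3 to 60 N. Pads are 19 mm wide; open, the fingers measure 117 mm over their backs; the gripper's body (75 mm by 190 mm) begins 51 mm behind the grasp point.
Start: joints at [-1.328, 0.469, -0.049, 1.532, 0.024, 1.141, -0.082], TCP at [0.181, 0.65, 0.223] pointing down, gripper open.
Joint ranges: [-2.59, 2.59], [-0.33, 1.99], [-1.39, 1.29], [0.1, 2.45], [-1.04, 4.18], [0.21, 1.99], [-2.66, 2.66]. Speed limits (rad/s): [2.57, 2.57, 3.14, 3.14, 3.14, 3.14, 3.14].

## Interface

Orientations are given as a unit quaternion [x, y, z, w].
In Python, from rig import state, capture, finish_job, grip_point_offset gives the robot as it stands.
- The arm moves only by the shell command python3 -m creep 'ROWS'. ROWS is JSON, a list of rows, each a list of 3 entries, a list of its own where there are three numbers: the shift along the tool's x, y, z each as a share of 0.15 m, from -1 to 1, then the turn, a rotation vector about the tool's x, y, z each as a share of 360 degrees, from -1 to 1, then the closure, from 0 (fully open) to 1 (shut). In form: [[[x, y, z], [rx, ry, rz], fingers], ...]. A call has 1 to 12 rows; each row is the pose to reach, as a shift and turn from the pose commanded when the call began, along the tool's axes at that moment, turning the shorter way round; what a row does not reach only later rows make up. A row lasts 1/8 s, in which the tool goes at most 62.5 mm and 10.7 degrees, less where a joint would pass 70% of its speed; a pose out of reach is approached as far as the arm can. A call with a number of a shift or a turn outside -1 to 1 is refused whole. A call with a gripper value outside its range is refused whole. The fingers move at their own pace and stop on an object; the grip force is fixed at half the most. Time passes only in rows, so rows that repeat a pose let the fingers close. It gives the time, the measured TCP pose, the force, the opening and the grip force at its end, in the units of the state.
- state(): the state, without advancing time (a new reading comes with each control period).
- capture(name): name is "side" or "top" or "wrist"; returns a dict with "frame" (480x640x3 uint8, red, green, blue), "fx", "fy", "cx", "cy" (pixels), "k1" (the pictures are not rectified: a ray, as slopes to the right and down, at radius r is drawn at 1 + k1 r^2 times it, then the intrinsics apply), "world_from_camera" (4x4, takes a point from camera to world coordinates); the wrist camera has in their place "T_tool_cam" (4x4, takes a point from camera to tool coordinates, whose origin is the TCP and whose axes are the flange's). Camera axes: x right, y down, z forward; pixel columns grow to the right and rows downward; lengths in m; the calibration is good to about 2 mm. A picture is of the moment at which its call begins: read the wrist's pose just before it. There is no depth.
- finish_job(): hands the job in; it is judged then, once.
The state is a dict: "clock": time; "q": joint angles; "joint_vel": joint speeds; "joint_torque": joint torques, N m; "eef_pos": TCP position; "tcp_rot": TCP orientation; "contact_force": force on the tool from outside, world axes, zero at the start; "moment": the same for the moment, N m; "gripper_width": finger opening in m; "gripper_force": force on a finger pad.
Only numpy, scipy, OpenCV 4.12 (cv2) and the standard library are available. Lean on these libraries where they do the work, as an engineer would, in place of code of your own. Each camera call takes 0.05 s, during which the arm holds its last target. There are 200 camera calls.

## Working session

There is one attempt and no reset: what is moved stays moved. The work goes in short steps, Python scripts to look and compute and a shell command to move; the robot and the scene stay as the last step left them, time stands still between calls to the robot, and variables do not carry over. Pictures are saved under pics/ and viewed, at most 12 in all, crops included, and the job is handed in when it is done.

```bash
mkdir -p pics; ls; python3 - <<'E'
from rig import state, capture, grip_point_offset
import cv2,numpy as np,pickle
s=state();print(s,grip_point_offset)
D={}
for n in("side","top"):
    c=capture(n);D[n]=c
    print(n,c["fx"],c["cx"],c["cy"],c["k1"],np.round(c["world_from_camera"],3).tolist())
    cv2.imwrite(f"pics/{n}0.png",c["frame"][:,:,::-1])
pickle.dump(D,open("d0.pkl","wb"))
E
```

```text
pics
{'clock': 0.0, 'q': array([-1.32788998,  0.46945253, -0.04858308,  1.53371346,  0.0241006 ,
        1.14100772, -0.08231271]), 'joint_vel': array([ 5.10164816e-05,  2.47554039e-04,  7.39787539e-04,  5.34888763e-04,
        1.26101804e-03, -2.84569883e-04, -2.06655724e-03]), 'joint_torque': array([ 5.28152286e-04, -5.07976735e+01, -8.03533942e-02, -2.36155397e+01,
       -6.13430631e-02,  3.78749985e-02,  1.61875137e-04]), 'eef_pos': array([0.18105169, 0.64962715, 0.22148366]), 'tcp_rot': array([ 1.35480673e-01,  9.90779487e-01, -9.93152527e-04, -9.51852679e-05]), 'contact_force': array([0.10880032, 0.44645821, 0.39911261]), 'moment': array([ 0.04096145,  0.01803321, -0.04251444]), 'gripper_force': 0.0, 'gripper_width': 0.08695473733193593} 0.0187
side 493.89385337045826 320.56271300716816 252.35615470914726 -0.08029578240319964 [[-0.968, -0.178, 0.179, 0.385], [-0.252, 0.717, -0.65, 0.567], [-0.013, -0.674, -0.739, 0.737], [0.0, 0.0, 0.0, 1.0]]
top 442.6832933973514 319.96494637456885 243.1299990390685 0.014860651777768437 [[-0.021, -0.995, 0.1, 0.437], [-1.0, 0.021, -0.007, 0.018], [0.005, -0.1, -0.995, 1.056], [0.0, 0.0, 0.0, 1.0]]
```

View pics/top0.png

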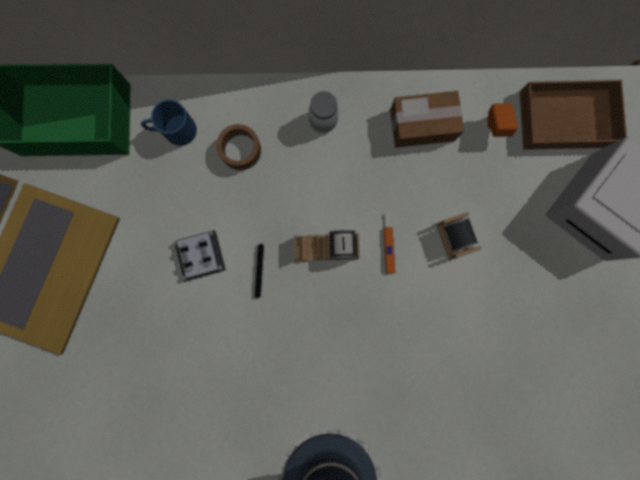

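View pics/side0.png

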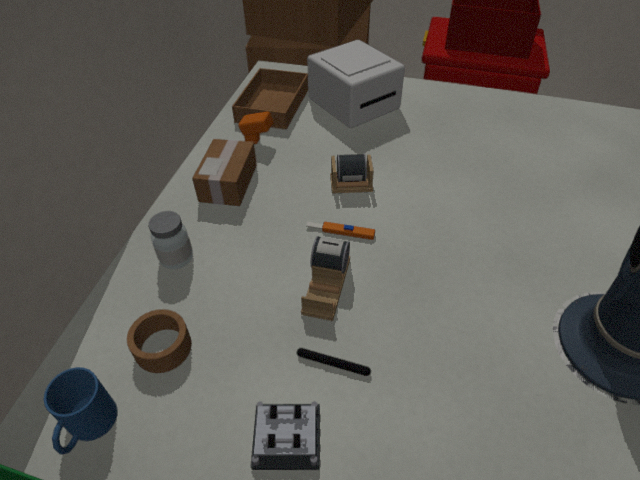

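The top view shows the stand at (200,255), the tray at (327,246) with its empty place to the left (+y), and the rest with the tin at (459,236). The side view shows the label's white edge low on the +y side of the tin at (353,178). I'll enlarge these.

```bash
python3 - <<'E'
import cv2,numpy as np,pickle
D=pickle.load(open("d0.pkl","rb"))
def crop(n,x,y,w,h,W,H):
    f=D[n]["frame"][y:y+h,x:x+w,::-1]
    f=cv2.convertScaleAbs(f,alpha=1.5);return cv2.resize(f,(W,H),interpolation=cv2.INTER_CUBIC)
a=np.hstack([crop("top",165,220,65,75,260,300),crop("top",285,215,80,60,400,300)[:,:270],crop("top",285,215,80,60,400,300)[:,270:]])
b=np.hstack([crop("top",425,200,65,60,325,300),crop("side",320,140,65,60,325,300)])
a=a[:,:650]
if a.shape[1]<650:a=np.pad(a,((0,0),(0,650-a.shape[1]),(0,0)))
cv2.imwrite("pics/m.png",np.vstack([a,b]))
E
```

```text
(no output)
```

View pics/m.png

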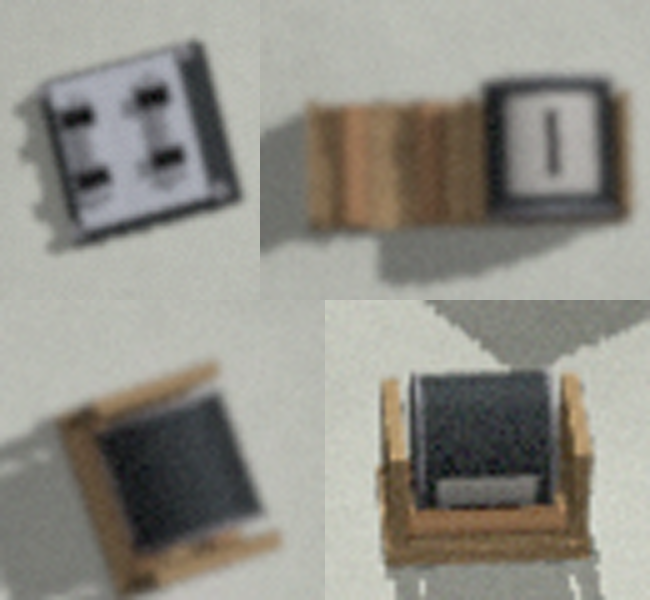

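Stand wheels are at about (184.5,249), (203,244), (188,264.5) and (207,259). The stocked label is at (342.6,244). The tin is at about (461.5,235), with the label low on the +y side and its upper edge just visible in the side view. Next I cast rays.

```bash
cat > h.py <<'E'
import cv2,numpy as np
from scipy.spatial.transform import Rotation as R
from rig import state,capture
def T_of(c,s=None):
    if "world_from_camera" in c: return np.array(c["world_from_camera"])
    T=np.eye(4);T[:3,:3]=R.from_quat(s["tcp_rot"]).as_matrix();T[:3,3]=s["eef_pos"]
    return T@np.array(c["T_tool_cam"])
def cast(c,px,z,s=None):
    K=np.array([[c["fx"],0,c["cx"]],[0,c["fy"],c["cy"]],[0,0,1.]])
    u=cv2.undistortPoints(np.array(px,float).reshape(-1,1,2),K,np.array([c["k1"],0,0,0.])).reshape(-1,2)
    T=T_of(c,s);d=np.c_[u,np.ones(len(u))]@T[:3,:3].T;o=T[:3,3]
    return o+d*((z-o[2])/d[:,2])[:,None]
def project(c,P,s=None):
    T=np.linalg.inv(T_of(c,s));K=np.array([[c["fx"],0,c["cx"]],[0,c["fy"],c["cy"]],[0,0,1.]])
    return cv2.projectPoints(np.array(P,float).reshape(-1,1,3),cv2.Rodrigues(T[:3,:3])[0],T[:3,3],K,np.array([c["k1"],0,0,0.]))[0].reshape(-1,2)
def goal(xy,z,yaw=None,tool_y=None,s=None):
    """shift/turn shares to reach TCP at xy,z tool down, tool y axis along angle tool_y (rad, mod pi)"""
    s=s or state();M=R.from_quat(s["tcp_rot"]).as_matrix()
    y=np.array([np.cos(tool_y),np.sin(tool_y),0])
    if y@M[:,1]<0:y=-y
    zz=np.array([0,0,-1.]);G=np.c_[np.cross(y,zz),y,zz]
    print("shift",np.round(M.T@(np.array([*xy,z])-s["eef_pos"])/.15,3),"turn",np.round(R.from_matrix(M.T@G).as_rotvec()/2/np.pi,4),"deg",np.round(np.degrees(R.from_matrix(M.T@G).magnitude()),1))
E
python3 - <<'E'
import pickle
from h import *
D=pickle.load(open("d0.pkl","rb"));t=D["top"];sd=D["side"]
w=cast(t,[(184.5,249),(203,243.75),(188,264.5),(207,259.25)],.053)
print("stand",w.mean(0),np.round(w,3).tolist()); 
a=(w[0]+w[1]-w[2]-w[3]);b=w[1]+w[3]-w[0]-w[2];print(np.degrees([np.arctan2(a[1],a[0]),np.arctan2(b[1],b[0])]))
T=lambda x,y,k,ox,oy,px,py:((x-px)/k+ox,(y-py)/k+oy)
print("stocked",cast(t,[T(552,145,5,285,215,260,0)],.08),"walls left edge",cast(t,[T(308,102,5,285,215,260,0),T(310,228,5,285,215,260,0)],.05))
print("bar",cast(t,[T(549,112,5,285,215,260,0),T(552,176,5,285,215,260,0)],.08))
P=cast(t,[T(x,y,5,425,200,0,300) for x,y in[(103,435),(215,400),(262,512),(140,548)]],.05)
print("tin",P.mean(0),np.round(P,3).tolist())
B=cast(t,[T(x,y,5,425,200,0,300) for x,y in[(62,412),(218,362),(280,540),(125,594)]],.06);print("boards",B.mean(0),np.round(B,3).tolist())
E
```

```text
stand [0.51931612 0.29227816 0.053     ] [[0.531, 0.317, 0.053], [0.543, 0.276, 0.053], [0.496, 0.309, 0.053], [0.507, 0.267, 0.053]]
[ 13.81915859 -75.35679292]
stocked [[ 0.53270015 -0.0414624   0.08      ]] walls left edge [[0.55770819 0.06778818 0.05      ]
 [0.50001162 0.06777887 0.05      ]]
bar [[ 0.54743733 -0.04052351  0.08      ]
 [ 0.5189224  -0.04109464  0.08      ]]
tin [ 0.55135685 -0.31285858  0.05      ] [[0.57, -0.279, 0.05], [0.585, -0.331, 0.05], [0.533, -0.349, 0.05], [0.518, -0.293, 0.05]]
boards [ 0.54893615 -0.30551805  0.06      ] [[0.58, -0.258, 0.06], [0.601, -0.33, 0.06], [0.519, -0.353, 0.06], [0.496, -0.282, 0.06]]
```

```bash
cat >> h.py <<'E'
def plan(wps,s=None):
    """list of (x,y,z,tool_y_deg): shares of each leg from the previous one, tool down"""
    s=s or state();M=R.from_quat(s["tcp_rot"]).as_matrix();p=s["eef_pos"]
    for x,y,z,a in wps:
        a=np.radians(a);v=np.array([np.cos(a),np.sin(a),0]);zz=np.array([0,0,-1.]);G=np.c_[np.cross(v,zz),v,zz]
        q=np.array([x,y,z]);d=q-p;r=R.from_matrix(M.T@G)
        print(np.round(M.T@d/.15,3),np.round(r.as_rotvec()/2/np.pi,4),"rows",int(np.ceil(max(np.linalg.norm(d)/.0625,np.degrees(r.magnitude())/10.7))))
        M,p=G,q
E
python3 - <<'E'
from h import *
plan([(.32,.59,.24,40),(.46,.48,.25,10),(.57,.36,.25,-20),(.62,.20,.25,-50),(.62,.06,.25,-73.5),(.60,-.10,.25,-73.5),(.56,-.24,.25,-73.5),(.525,-.309,.25,-73.5)])
E
```

```text
[-0.999 -0.135 -0.122] [-0.0003  0.0001  0.0956] rows 4
[-1.162  0.244 -0.067] [0.     0.     0.0833] rows 3
[-0.915  0.583  0.   ] [0.     0.     0.0833] rows 3
[-0.888  0.678  0.   ] [0.     0.     0.0833] rows 3
[-0.6    0.715  0.   ] [0.     0.     0.0653] rows 3
[-0.431  0.985  0.   ] [0. 0. 0.] rows 3
[-0.521  0.819  0.   ] [0. 0. 0.] rows 3
[-0.354  0.375  0.   ] [0. 0. 0.] rows 2
```

```bash
python3 -m creep '[[[-1,-0.13,-0.12],[0,0,0.095],0],[[-1,-0.13,-0.12],[0,0,0.095],0],[[-1,-0.13,-0.12],[0,0,0.095],0],[[-1,-0.13,-0.12],[0,0,0.095],0]]' && python3 -m creep '[[[-1,0.24,-0.07],[0,0,0.083],0],[[-1,0.24,-0.07],[0,0,0.083],0],[[-1,0.24,-0.07],[0,0,0.083],0],[[-1,0.24,-0.07],[0,0,0.083],0]]' && python3 -m creep '[[[-1,0.58,0],[0,0,0.083],0],[[-1,0.58,0],[0,0,0.083],0],[[-1,0.58,0],[0,0,0.083],0],[[-1,0.58,0],[0,0,0.083],0]]' && python3 -m creep '[[[-0.9,0.68,0],[0,0,0.083],0],[[-0.9,0.68,0],[0,0,0.083],0],[[-0.9,0.68,0],[0,0,0.083],0],[[-0.9,0.68,0],[0,0,0.083],0]]' && python3 -m creep '[[[-0.6,0.72,0],[0,0,0.065],0],[[-0.6,0.72,0],[0,0,0.065],0],[[-0.6,0.72,0],[0,0,0.065],0]]' && python3 -m creep '[[[-0.43,0.98,0],[0,0,0],0],[[-0.43,0.98,0],[0,0,0],0],[[-0.43,0.98,0],[0,0,0],0]]'
python3 - <<'E'
from h import *
s=state();print(s["q"])
plan([(.60,-.10,.25,-73.5),(.56,-.24,.25,-73.5),(.525,-.309,.25,-73.5)])
E
```

```text
clock: 0.6
eef_pos: [0.3236, 0.5894, 0.2405]
tcp_rot: [0.424, 0.906, -0.0, 0.001]
contact_force: [-0.5, 1.1, 0.3]
gripper_width: 0.087
gripper_force: 0.0
clock: 1.1
eef_pos: [0.4456, 0.4989, 0.2507]
tcp_rot: [0.641, 0.768, -0.0, 0.0]
contact_force: [-0.7, 0.3, -0.6]
gripper_width: 0.0866
gripper_force: 0.0
clock: 1.6
eef_pos: [0.5583, 0.3659, 0.2506]
tcp_rot: [0.817, 0.576, -0.0, 0.001]
contact_force: [-0.1, 0.4, 0.2]
gripper_width: 0.0872
gripper_force: 0.0
clock: 2.1
eef_pos: [0.608, 0.2055, 0.2508]
tcp_rot: [0.938, 0.347, -0.0, 0.0]
contact_force: [0.0, 0.4, 0.3]
gripper_width: 0.0871
gripper_force: 0.0
clock: 2.48
eef_pos: [0.6095, 0.0651, 0.2509]
tcp_rot: [0.989, 0.149, -0.0, -0.0]
contact_force: [-0.8, 0.5, 0.9]
gripper_width: 0.0871
gripper_force: 0.0
clock: 2.85
eef_pos: [0.592, -0.0923, 0.2507]
tcp_rot: [0.988, 0.152, -0.0, -0.001]
contact_force: [-0.2, 0.6, -0.5]
gripper_width: 0.087
gripper_force: 0.0
[-0.4615835   0.37912335  0.73221741  1.71838198 -0.27591149  1.15037638
 -0.91585668]
[0.035 0.065 0.005] [-0.0002 -0.      0.0028] rows 1
[-0.521  0.819  0.   ] [0. 0. 0.] rows 3
[-0.354  0.375  0.   ] [0. 0. 0.] rows 2
```

```bash
python3 -m creep '[[[-0.5,0.88,0],[0,0,0],0],[[-0.5,0.88,0],[0,0,0],0],[[-0.5,0.88,0],[0,0,0],0]]' && python3 -m creep '[[[-0.2,0.38,0],[0,0,0],0],[[-0.2,0.38,0],[0,0,0],0],[[-0.2,0.38,0],[0,0,0],0]]'
python3 - <<'E'
from h import *
import pickle
s=state();c=capture("wrist");pickle.dump((s,c),open("w1.pkl","wb"))
print(np.round(c["T_tool_cam"],3).tolist(),c["fx"],c["k1"])
cv2.imwrite("pics/w1.png",c["frame"][:,:,::-1])
E
```

```text
clock: 3.22
eef_pos: [0.5597, -0.2415, 0.2507]
tcp_rot: [0.988, 0.151, 0.0, -0.0]
contact_force: [0.8, 1.1, -0.1]
gripper_width: 0.0868
gripper_force: 0.0
clock: 3.6
eef_pos: [0.5494, -0.3017, 0.2502]
tcp_rot: [0.988, 0.152, 0.0, -0.001]
contact_force: [0.7, 1.3, 0.7]
gripper_width: 0.0869
gripper_force: 0.0
[[-0.001, -0.961, -0.277, 0.076], [1.0, -0.001, 0.0, -0.001], [-0.001, -0.277, 0.961, -0.163], [0.0, 0.0, 0.0, 1.0]] 395.0680032216432 -0.05443261287846077
```

View pics/w1.png

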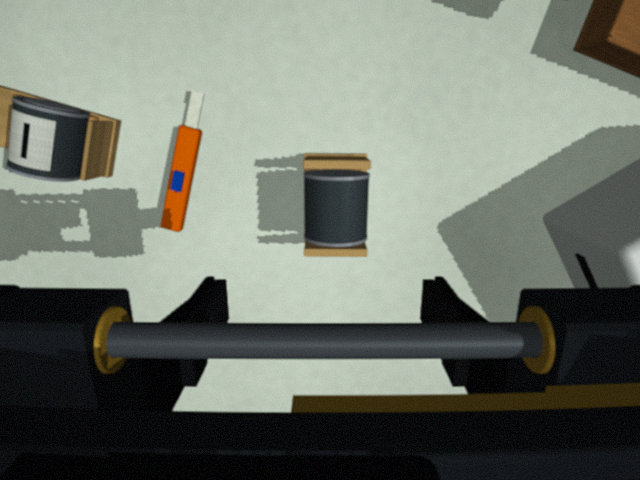

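The tin is at about (337,208), nearly aligned with the tool. Its edges are at columns 305 and 368, and the boards are at rows 154-167 and 248-256.

```bash
python3 - <<'E'
from h import *
import pickle
s,c=pickle.load(open("w1.pkl","rb"))
P=cast(c,[(305,178),(305,238),(368,178),(368,238)],.049,s);print(np.round(P,4).tolist(),P.mean(0))
B=cast(c,[(304,167),(370,168),(305,250),(367,250)],.06,s);print(np.round(B,4).tolist(),B.mean(0))
d=P[0]-P[1];print(np.degrees(np.arctan2(d[1],d[0])));d=B[1]-B[0];print(np.degrees(np.arctan2(d[1],d[0])))
m=(B.mean(0)*.5+P.mean(0)*.5)
plan([(B.mean(0)[0],P.mean(0)[1],.25,-73.),(B.mean(0)[0],P.mean(0)[1],.12,-73.)])
E
```

```text
[[0.57, -0.2752, 0.049], [0.5149, -0.2918, 0.049], [0.5874, -0.3305, 0.049], [0.5331, -0.3494, 0.049]] [ 0.55134227 -0.31171385  0.049     ]
[[0.5806, -0.2716, 0.06], [0.5974, -0.3277, 0.06], [0.5069, -0.2947, 0.06], [0.5244, -0.3502, 0.06]] [ 0.55231826 -0.31106364  0.06      ]
16.742268408948487
-73.32872472934102
[-0.004  0.072  0.001] [-0.0004 -0.0001  0.0016] rows 1
[0.    0.    0.867] [0. 0. 0.] rows 3
```

```bash
python3 -m creep '[[[0,0.07,0.4],[0,0,0],0],[[0,0.07,0.7],[0,0,0],0],[[0,0.07,0.87],[0,0,0],0],[[0,0.07,0.87],[0,0,0],0]]' && python3 -m creep '[[[0,0,0.2],[0,0,0],0],[[0,0,0.4],[0,0,0],0],[[0,0,0.6],[0,0,0],0],[[0,0,0.6],[0,0,0],0],[[0,0,0.6],[0,0,0],0.15],[[0,0,0.6],[0,0,0],0.3],[[0,0,0.6],[0,0,0],0.5],[[0,0,0.6],[0,0,0],0.5],[[0,0,0.6],[0,0,0],0.5],[[0,0,0.6],[0,0,0],0.5]]'
```

```text
clock: 4.15
eef_pos: [0.5511, -0.311, 0.1181]
tcp_rot: [0.988, 0.152, -0.002, -0.002]
contact_force: [-0.5, -0.3, -0.4]
gripper_width: 0.0873
gripper_force: 0.0
clock: 5.4
eef_pos: [0.5506, -0.3126, 0.0312]
tcp_rot: [0.989, 0.15, -0.0, -0.003]
contact_force: [-1.2, 4.6, 6.5]
gripper_width: 0.0594
gripper_force: 30.0
```

```bash
python3 -m creep '[[[0,0,-0.2],[0,0,0],0.5],[[0,0,-0.5],[0,0,0],0.5],[[0,0,-0.8],[0,0,0],0.5],[[0,0,-1],[0,0,0],0.5],[[0,0,-1],[0,0,0],0.5]]'
python3 - <<'E'
from h import *
plan([(.585,-.17,.21,-73.),(.60,-.02,.21,-73.),(.585,.13,.21,-76.),(.53,.245,.21,-76.)])
E
```

```text
clock: 6.02
eef_pos: [0.5515, -0.316, 0.1825]
tcp_rot: [0.989, 0.149, 0.002, 0.001]
contact_force: [-0.6, -0.9, -3.6]
gripper_width: 0.0594
gripper_force: 30.0
[ 0.501 -0.863 -0.184] [ 0.0005 -0.0006  0.0005] rows 3
[ 0.388 -0.927  0.   ] [0. 0. 0.] rows 3
[ 0.197 -0.986  0.   ] [0.     0.     0.0083] rows 3
[-0.17  -0.833  0.   ] [0. 0. 0.] rows 3
```

```bash
python3 -m creep '[[[0.5,-0.86,-0.2],[0,0,0],0.5],[[0.5,-0.86,-0.2],[0,0,0],0.5],[[0.5,-0.86,-0.2],[0,0,0],0.5],[[0.5,-0.86,-0.2],[0,0,0],0.5]]' && python3 -m creep '[[[0.39,-0.93,0],[0,0,0],0.5],[[0.39,-0.93,0],[0,0,0],0.5],[[0.39,-0.93,0],[0,0,0],0.5]]' && python3 -m creep '[[[0.2,-0.98,0],[0,0,0.008],0.5],[[0.2,-0.98,0],[0,0,0.008],0.5],[[0.2,-0.98,0],[0,0,0.008],0.5]]' && python3 -m creep '[[[-0.5,-0.95,0],[0,0,0],0.5],[[-0.5,-0.95,0],[0,0,0],0.5],[[-0.5,-0.95,0],[0,0,0],0.5],[[-0.5,-0.95,0],[0,0,0],0.5]]'
python3 - <<'E'
from h import *
import pickle
s=state();c=capture("wrist");pickle.dump((s,c),open("w2.pkl","wb"))
cv2.imwrite("pics/w2.png",c["frame"][:,:,::-1])
E
```

```text
clock: 6.52
eef_pos: [0.5844, -0.1655, 0.2083]
tcp_rot: [0.988, 0.152, -0.001, -0.001]
contact_force: [-0.7, -0.2, -3.2]
gripper_width: 0.0591
gripper_force: 30.0
clock: 6.9
eef_pos: [0.598, -0.0153, 0.2082]
tcp_rot: [0.988, 0.151, -0.002, -0.001]
contact_force: [0.3, -1.3, -4.3]
gripper_width: 0.0594
gripper_force: 30.0
clock: 7.28
eef_pos: [0.5825, 0.1339, 0.2082]
tcp_rot: [0.992, 0.127, -0.002, -0.0]
contact_force: [-0.2, 0.0, -2.8]
gripper_width: 0.0595
gripper_force: 30.0
clock: 7.78
eef_pos: [0.4735, 0.2512, 0.2087]
tcp_rot: [0.992, 0.127, -0.002, 0.0]
contact_force: [0.2, -0.6, -3.4]
gripper_width: 0.0594
gripper_force: 30.0
```

View pics/w2.png

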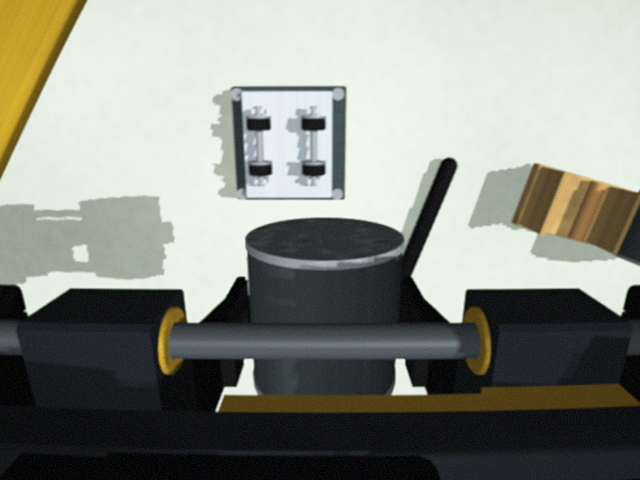

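The stand's four wheels are at about (259,123), (313,123), (260,168) and (314,168).

```bash
python3 - <<'E'
from h import *
import pickle
s,c=pickle.load(open("w2.pkl","rb"))
w=cast(c,[(259,122),(313,122),(260,168),(314,168)],.050,s);m=w.mean(0);print(np.round(w,4).tolist(),m)
a=w[0]+w[1]-w[2]-w[3];b=w[1]+w[3]-w[0]-w[2];print(np.degrees([np.arctan2(a[1],a[0]),np.arctan2(b[1],b[0])]),np.linalg.norm(b)/2)
p=cast(c,[(235,87),(346,88),(236,199),(345,199)],.012,s);print("plate",p.mean(0),np.round(p,4).tolist())
plan([(m[0],m[1],.20,-75),(m[0],m[1],.10,-75),(m[0],m[1],.062,-75)])
E
```

```text
[[0.5346, 0.3209, 0.05], [0.5451, 0.2799, 0.05], [0.4996, 0.3126, 0.05], [0.5105, 0.2703, 0.05]] [0.52246773 0.29592393 0.05      ]
[ 14.40922146 -75.60721105] 0.043025373816048415
plate [0.52060462 0.29547671 0.012     ] [[0.5566, 0.353, 0.012], [0.5795, 0.2603, 0.012], [0.4606, 0.333, 0.012], [0.4857, 0.2355, 0.012]]
[ 0.383 -0.224  0.06 ] [ 0.0002  0.0003 -0.0017] rows 2
[0.    0.    0.667] [0. 0. 0.] rows 2
[0.    0.    0.253] [0. 0. 0.] rows 1
```

```bash
python3 -m creep '[[[0.38,-0.22,0.05],[0,0,0],0.5],[[0.38,-0.22,0.2],[0,0,0],0.5],[[0.38,-0.22,0.5],[0,0,0],0.5],[[0.38,-0.22,0.75],[0,0,0],0.5],[[0.38,-0.22,0.85],[0,0,0],0.5],[[0.38,-0.22,0.85],[0,0,0],0.5]]' && python3 -m creep '[[[0,0,0.05],[0,0,0],0.5],[[0,0,0.1],[0,0,0],0.5],[[0,0,0.13],[0,0,0],0.5],[[0,0,0.15],[0,0,0],0.5],[[0,0,0.15],[0,0,0],0.5]]'
```

```text
clock: 8.57
eef_pos: [0.5238, 0.2941, 0.0823]
tcp_rot: [0.992, 0.123, -0.001, 0.001]
contact_force: [0.0, -0.3, -1.5]
gripper_width: 0.0595
gripper_force: 30.0
clock: 9.2
eef_pos: [0.5232, 0.2961, 0.0606]
tcp_rot: [0.992, 0.125, -0.0, -0.0]
contact_force: [-0.2, -0.4, -2.2]
gripper_width: 0.0591
gripper_force: 30.0
```

```bash
python3 -m creep '[[[-0.01,0,0.01],[0,0,0],0.5],[[-0.01,0,0.02],[0,0,0],0.5],[[-0.01,0,0.02],[0,0,0],0.5],[[-0.01,0,0.02],[0,0,0],0.5]]'
python3 -m creep '[[[0,0,0.01],[0,0,0],0.5],[[0,0,0.015],[0,0,0],0.5],[[0,0,0.015],[0,0,0],0.5]]'
```

```text
clock: 9.7
eef_pos: [0.5225, 0.2962, 0.058]
tcp_rot: [0.992, 0.125, 0.001, -0.001]
contact_force: [0.8, 2.9, 0.1]
gripper_width: 0.0596
gripper_force: 30.0
clock: 10.07
eef_pos: [0.5224, 0.2962, 0.0557]
tcp_rot: [0.992, 0.125, 0.001, -0.001]
contact_force: [1.7, 4.4, 2.7]
gripper_width: 0.0591
gripper_force: 30.0
```

```bash
python3 -m creep '[[[0,0,-0.01],[0,0,0],0.5],[[0,0,-0.01],[0,0,0],0.28],[[0,0,-0.01],[0,0,0],0.2],[[0,0,-0.01],[0,0,0],0],[[0,0,-0.01],[0,0,0],0],[[0,0,-0.01],[0,0,0],0],[[0,0,-0.3],[0,0,0],0],[[0,0,-0.6],[0,0,0],0],[[0,0,-0.7],[0,0,0],0],[[0,0,-0.7],[0,0,0],0]]'
python3 - <<'E'
from h import *
import pickle
s=state();c=capture("wrist");d=capture("side");pickle.dump((s,c,d),open("w3.pkl","wb"))
a=c["frame"];b=cv2.resize(d["frame"][340:460,220:360],(560,480),interpolation=cv2.INTER_CUBIC)
m=np.hstack([a,b]);m=cv2.resize(m,(800,320));cv2.imwrite("pics/w3.png",m[:,:,::-1])
E
```

```text
clock: 11.32
eef_pos: [0.522, 0.2957, 0.1608]
tcp_rot: [0.992, 0.125, 0.0, -0.001]
contact_force: [0.3, 0.5, -0.7]
gripper_width: 0.0871
gripper_force: 0.0
```

View pics/w3.png

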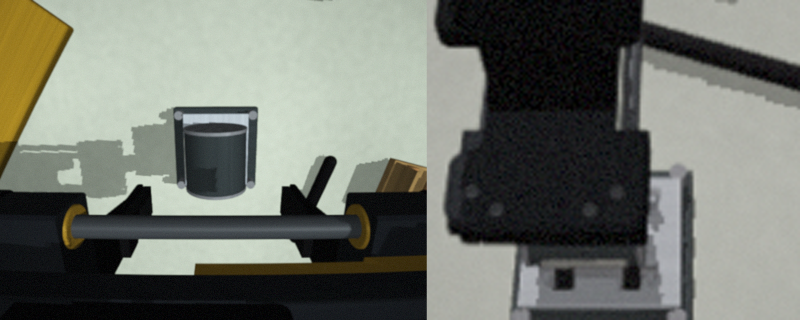

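The tin sits on the rollers, at composite (217,165), with no label visible from above. Next I close the fingers and stroke.

```bash
python3 -m creep '[[[0,-0.1,0],[0,0,0],1],[[0,-0.1,0],[0,0,0],1],[[0,-0.1,0],[0,0,0],1],[[0,-0.1,0],[0,0,0],1],[[0,-0.1,0.15],[0,0,0],1],[[0,-0.1,0.3],[0,0,0],1],[[0,-0.1,0.35],[0,0,0],1],[[0,-0.1,0.35],[0,0,0],1]]'
python3 -m creep '[[[0,0,0.02],[0,0,0],1],[[0,0,0.03],[0,0,0],1],[[0,0,0.04],[0,0,0],1],[[0,0,0.04],[0,0,0],1]]'
```

```text
clock: 12.42
eef_pos: [0.5182, 0.3098, 0.1077]
tcp_rot: [0.992, 0.124, -0.0, 0.0]
contact_force: [-0.5, -0.3, -0.5]
gripper_width: 0.0152
gripper_force: 0.0
clock: 12.92
eef_pos: [0.5182, 0.3101, 0.1019]
tcp_rot: [0.992, 0.125, 0.0, -0.0]
contact_force: [1.0, -0.2, 0.0]
gripper_width: 0.0005
gripper_force: 0.2
```

```bash
python3 -m creep '[[[0,0,0.01],[0,0,0],1],[[0,0,0.02],[0,0,0],1],[[0,0,0.03],[0,0,0],1],[[0,0,0.03],[0,0,0],1]]'; python3 -m creep '[[[0,0.03,0],[0,0,0],1],[[0,0.06,0],[0,0,0],1],[[0,0.09,0],[0,0,0],1],[[0,0.12,0],[0,0,0],1],[[0,0.15,0],[0,0,0],1],[[0,0.15,0],[0,0,0],1]]'
```

```text
clock: 13.42
eef_pos: [0.5184, 0.3102, 0.0976]
tcp_rot: [0.992, 0.125, 0.0, -0.0]
contact_force: [-0.6, 0.2, 4.4]
gripper_width: 0.0006
gripper_force: 2.1
clock: 14.18
eef_pos: [0.5245, 0.2871, 0.0976]
tcp_rot: [0.992, 0.124, 0.001, 0.0]
contact_force: [0.8, 0.4, 5.7]
gripper_width: 0.0004
gripper_force: 2.4
```

```bash
python3 -m creep '[[[0,0.03,0],[0,0,0],1],[[0,0.06,0],[0,0,0],1],[[0,0.06,0],[0,0,0],1]]'; python3 -m creep '[[[0,0,-0.1],[0,0,0],1],[[0,0,-0.3],[0,0,0],1],[[0,0,-0.5],[0,0,0],1],[[0,0,-0.5],[0,0,0],1]]'
python3 - <<'E'
from h import *
import pickle
s=state();c=capture("wrist");t=capture("top");pickle.dump((s,c,t),open("w4.pkl","wb"))
a=c["frame"];b=cv2.resize(t["frame"][190:310,130:270],(560,480),interpolation=cv2.INTER_CUBIC)
m=np.hstack([a,b]);m=cv2.resize(m,(800,320));cv2.imwrite("pics/w4.png",m[:,:,::-1])
E
```

```text
clock: 14.55
eef_pos: [0.5264, 0.2784, 0.0972]
tcp_rot: [0.992, 0.124, 0.0, 0.0]
contact_force: [2.6, -0.2, 2.7]
gripper_width: 0.0002
gripper_force: 1.8
clock: 15.05
eef_pos: [0.5267, 0.2799, 0.1746]
tcp_rot: [0.992, 0.125, 0.001, -0.001]
contact_force: [-0.7, 0.1, -0.4]
gripper_width: 0.0005
gripper_force: 0.0
```

View pics/w4.png

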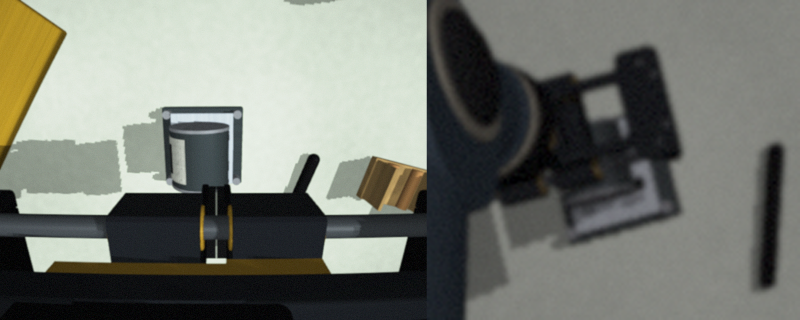

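The label now shows on the +y side of the tin, at about column 257-277 of the wrist image. I'll measure its angle by casting rays onto the cylinder.

```bash
cat >> h.py <<'E'
def label(c,s,ctr=(.521,.2955,.073),yaw=14.3,half=.020):
    """brightness of the tin's curved side by angle from up (deg, + toward its +y side)"""
    K=np.array([[c["fx"],0,c["cx"]],[0,c["fy"],c["cy"]],[0,0,1.]]);T=T_of(c,s)
    v,u=np.mgrid[0:480,0:640];px=np.c_[u.ravel(),v.ravel()].astype(float)
    n=cv2.undistortPoints(px.reshape(-1,1,2),K,np.array([c["k1"],0,0,0.])).reshape(-1,2)
    Rt=R.from_euler("z",yaw,degrees=True).as_matrix().T@T[:3,:3]
    d=np.c_[n,np.ones(len(n))]@Rt.T;o=R.from_euler("z",yaw,degrees=True).as_matrix().T@(T[:3,3]-np.array(ctr))
    A=(d[:,1:]**2).sum(1);B=d[:,1:]@o[1:];D=B*B-A*(o[1:]@o[1:]-.03**2)
    t=(-B-np.sqrt(np.maximum(D,0)))/A;P=o+d*t[:,None]
    ok=(D>0)&(abs(P[:,0])<half);ang=np.degrees(np.arctan2(P[:,1],P[:,2]));g=cv2.cvtColor(c["frame"],cv2.COLOR_RGB2GRAY).ravel()
    for a in range(-100,100,4):
        m=ok&(ang>=a)&(ang<a+4)
        if m.sum()>5:print(a+2,int(np.median(g[m])),end="; ")
    print()
E
python3 - <<'E'
from h import *
import pickle
s,c,t=pickle.load(open("w4.pkl","rb"))
label(c,s)
s,c,t=pickle.load(open("w3.pkl","rb"))
label(c,s)
E
```

```text
-82 225; -78 225; -74 217; -70 197; -66 138; -62 65; -58 52; -54 56; -50 60; -46 63; -42 65; -38 68; -34 70; -30 72; -26 73; -22 75; -18 75; -14 75; -10 74; -6 74; -2 73; 2 71; 6 70; 10 68; 14 65; 18 62; 22 61; 26 64; 30 179; 34 193; 38 183; 42 176; 46 167; 50 160; 54 152; 58 148; 62 146; 66 144; 70 140; 74 131; 78 132; 
-78 100; -74 135; -70 157; -66 163; -62 110; -58 48; -54 46; -50 51; -46 53; -42 55; -38 57; -34 58; -30 60; -26 63; -22 61; -18 61; -14 63; -10 63; -6 62; -2 61; 2 56; 6 48; 10 42; 14 51; 18 44; 22 44; 26 43; 30 43; 34 42; 38 40; 42 39; 46 38; 50 37; 54 36; 58 35; 62 33; 66 34; 70 33; 74 31; 78 31;
```

```bash
python3 -m creep '[[[0,-0.22,0],[0,0,0],1],[[0,-0.22,0.2],[0,0,0],1],[[0,-0.22,0.4],[0,0,0],1],[[0,-0.22,0.46],[0,0,0],1],[[0,-0.22,0.48],[0,0,0],1],[[0,-0.22,0.5],[0,0,0],1],[[0,-0.22,0.5],[0,0,0],1]]'; python3 -m creep '[[[0,0.03,0],[0,0,0],1],[[0,0.06,0],[0,0,0],1],[[0,0.09,0],[0,0,0],1],[[0,0.12,0],[0,0,0],1],[[0,0.15,0],[0,0,0],1],[[0,0.18,0],[0,0,0],1],[[0,0.21,0],[0,0,0],1],[[0,0.22,0],[0,0,0],1],[[0,0.22,0],[0,0,0],1]]';  python3 -m creep '[[[0,0,-0.1],[0,0,0],1],[[0,0,-0.3],[0,0,0],1],[[0,0,-0.5],[0,0,0],1],[[0,0,-0.5],[0,0,0],1]]'
python3 - <<'E'
from h import *
import pickle
s=state();c=capture("wrist");pickle.dump((s,c),open("w5.pkl","wb"));label(c,s,ctr=(.5214,.297,.073))
E
```

```text
clock: 16.02
eef_pos: [0.5179, 0.3116, 0.0981]
tcp_rot: [0.992, 0.124, 0.0, -0.0]
contact_force: [-2.4, -0.9, 5.0]
gripper_width: 0.0003
gripper_force: 2.0
clock: 17.15
eef_pos: [0.5265, 0.2789, 0.0974]
tcp_rot: [0.992, 0.124, 0.0, 0.0]
contact_force: [-1.3, -1.2, 3.4]
gripper_width: 0.0002
gripper_force: 1.9
clock: 17.65
eef_pos: [0.5276, 0.2802, 0.1751]
tcp_rot: [0.992, 0.125, 0.003, -0.001]
contact_force: [0.2, 0.2, 0.2]
gripper_width: 0.0006
gripper_force: 0.0
-82 116; -78 154; -74 67; -70 56; -66 51; -62 53; -58 57; -54 58; -50 59; -46 60; -42 72; -38 200; -34 226; -30 226; -26 228; -22 229; -18 229; -14 229; -10 229; -6 228; -2 136; 2 19; 6 109; 10 219; 14 213; 18 209; 22 204; 26 194; 30 189; 34 180; 38 171; 42 153; 46 64; 50 37; 54 37; 58 36; 62 35; 66 36; 70 37; 74 36; 78 34;
```

The label middle is at 2° from up. Next I find where the tin lies along its axis and plan the end grasp.

```bash
python3 - <<'E'
from h import *
import pickle
s,c=pickle.load(open("w5.pkl","rb"))
g=cv2.cvtColor(c["frame"],cv2.COLOR_RGB2GRAY)
L,y=[],project(c,[(.521,.297,.103)],s)[0];print(y)
m=((g>170)*255).astype(np.uint8)
n,lab,st,ce=cv2.connectedComponentsWithStats(m)
for i in range(1,n):
    if st[i,4]>300 and abs(ce[i]-y).max()<60: print(st[i],ce[i])
E
python3 - <<'E'
from h import *
import pickle
s,c=pickle.load(open("w5.pkl","rb"))
cv2.imwrite("pics/w5.png",cv2.resize(c["frame"][140:320,220:390,::-1],(680,720)[::1],interpolation=cv2.INTER_CUBIC)[:600])
E
```

```text
[297.64144318 253.70934003]
[ 267  208   62   71 3533] [299.06962921 242.93178602]
```

View pics/w5.png

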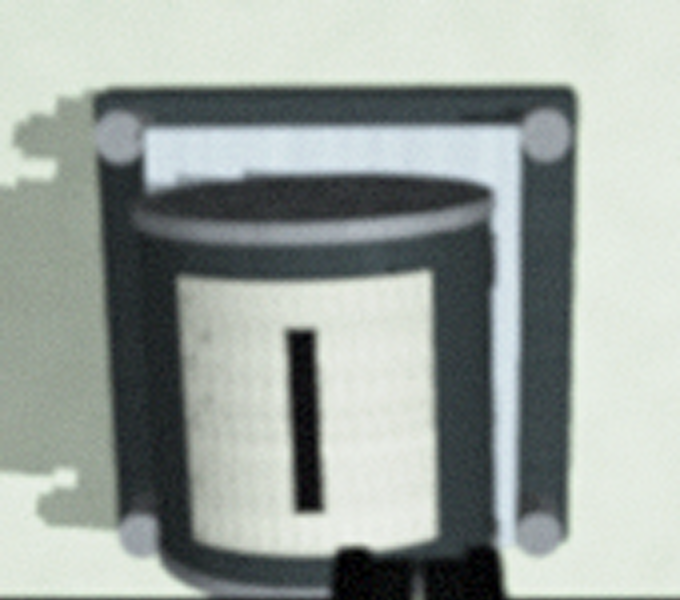

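The label faces up. The bar runs from about (295.5,222.5) to (297.5,268), the label spans rows 209-279, and the tin is twisted slightly.

```bash
python3 - <<'E'
from h import *
import pickle
s,c=pickle.load(open("w5.pkl","rb"))
P=cast(c,[(295.5,222.5),(297.5,268),(296,209),(298,278.5)],.103,s)
print(np.round(P,4).tolist(),(P[0]+P[1])/2,(P[2]+P[3])/2)
d=P[0]-P[1];a=np.degrees(np.arctan2(d[1],d[0]));print(a)
m=P.mean(0)
plan([(m[0],m[1],.19,a),(m[0],m[1],.10,a),(m[0],m[1],.057,a)])
E
```

```text
[[0.5403, 0.3029, 0.103], [0.5117, 0.2949, 0.103], [0.5486, 0.3045, 0.103], [0.5048, 0.293, 0.103]] [0.52598369 0.29889491 0.103     ] [0.5266948  0.29874031 0.103     ]
15.59709551531476
[ 0.031 -0.122 -0.11 ] [ 1.000e-04 -4.000e-04 -2.535e-01] rows 9
[0.  0.  0.6] [0. 0. 0.] rows 2
[0.    0.    0.287] [0. 0. 0.] rows 1
```

```bash
python3 -m creep '[[[0.03,-0.12,-0.12],[0,0,-0.03],0],[[0.03,-0.12,-0.12],[0,0,-0.06],0],[[0.03,-0.12,-0.12],[0,0,-0.09],0],[[0.03,-0.12,-0.12],[0,0,-0.12],0],[[0.03,-0.12,-0.12],[0,0,-0.15],0],[[0.03,-0.12,-0.12],[0,0,-0.18],0],[[0.03,-0.12,-0.12],[0,0,-0.21],0],[[0.03,-0.12,-0.12],[0,0,-0.24],0],[[0.03,-0.12,-0.12],[0,0,-0.253],0],[[0.03,-0.12,-0.12],[0,0,-0.253],0],[[0.03,-0.12,-0.12],[0,0,-0.253],0]]'
python3 - <<'E'
from h import *
import pickle
s=state();c=capture("wrist");pickle.dump((s,c),open("w6.pkl","wb"))
cv2.imwrite("pics/w6.png",c["frame"][:,:,::-1]);print(s["q"])
plan([(.5263,.2988,.10,15.6)])
E
```

```text
clock: 19.08
eef_pos: [0.5255, 0.2979, 0.1896]
tcp_rot: [0.607, 0.795, -0.001, -0.0]
contact_force: [0.1, -0.6, 0.1]
gripper_width: 0.0868
gripper_force: 0.0
[-0.82593747  0.39096412  0.3176044   1.76101019 -0.14064288  1.01307379
 -0.1886712 ]
[0.004 0.007 0.599] [-0.0001  0.     -0.0007] rows 2
```

View pics/w6.png

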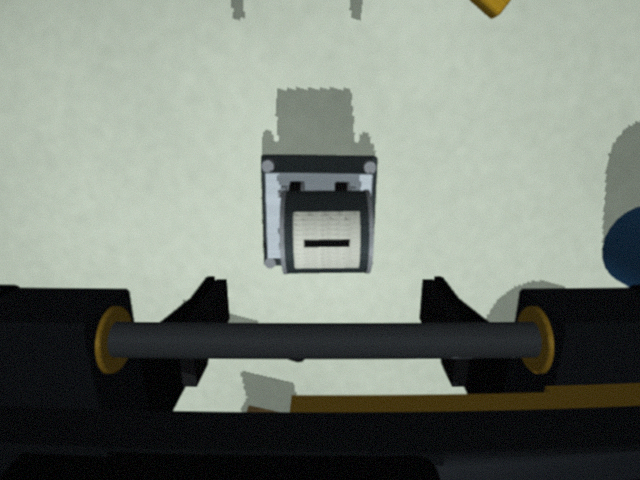

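The tin is centred between the fingers, with its bar at (326,243) and level, so I descend and grip the ends.

```bash
python3 -m creep '[[[0,0.01,0.3],[0,0,0],0],[[0,0.01,0.5],[0,0,0],0],[[0,0.01,0.7],[0,0,0],0],[[0,0.01,0.8],[0,0,0],0],[[0,0.01,0.87],[0,0,0],0],[[0,0.01,0.87],[0,0,0],0],[[0,0.01,0.87],[0,0,0],0.1],[[0,0.01,0.87],[0,0,0],0.2],[[0,0.01,0.87],[0,0,0],0.25],[[0,0.01,0.87],[0,0,0],0.3],[[0,0.01,0.87],[0,0,0],0.5],[[0,0.01,0.87],[0,0,0],0.5]]'; python3 -m creep '[[[0,0,0],[0,0,0],0.5],[[0,0,0],[0,0,0],0.5],[[0,0,-0.1],[0,0,0],0.5],[[0,0,-0.4],[0,0,0],0.5],[[0,0,-0.8],[0,0,0],0.5],[[0,0,-0.8],[0,0,0],0.5]]'
python3 - <<'E'
from h import *
import pickle
s,c=pickle.load(open("w1.pkl","rb"))
plan([(.55,.17,.185,8),(.53,.0295,.185,1),(.53,.0295,.10,1)])
# tray from first wrist view: stocked label bar/white
g=cv2.cvtColor(c["frame"],cv2.COLOR_RGB2GRAY)
E
```

```text
clock: 20.62
eef_pos: [0.5268, 0.2984, 0.0597]
tcp_rot: [0.606, 0.795, -0.0, -0.0]
contact_force: [-0.9, 0.2, 0.2]
gripper_width: 0.0615
gripper_force: 29.8
clock: 21.38
eef_pos: [0.5313, 0.2998, 0.186]
tcp_rot: [0.606, 0.795, 0.006, 0.002]
contact_force: [0.2, 0.3, -3.3]
gripper_width: 0.0619
gripper_force: 29.8
[-0.867 -0.109  0.002] [ 0.0019 -0.0007  0.0204] rows 3
[-0.909 -0.262  0.   ] [0.     0.     0.0194] rows 3
[0.    0.    0.567] [0. 0. 0.] rows 2
```

```bash
python3 -m creep '[[[-0.87,-0.11,0],[0,0,0.02],0.5],[[-0.87,-0.11,0],[0,0,0.02],0.5],[[-0.87,-0.11,0],[0,0,0.02],0.5],[[-0.87,-0.11,0],[0,0,0.02],0.5]]'; python3 -m creep '[[[-0.93,-0.27,0],[0,0,0.02],0.5],[[-0.93,-0.27,0],[0,0,0.02],0.5],[[-0.93,-0.27,0],[0,0,0.02],0.5],[[-0.93,-0.27,0],[0,0,0.02],0.5]]'; python3 -m creep '[[[-0.4,0,-0.05],[0,0,0],0.5],[[-0.4,0,-0.05],[0,0,0],0.5],[[-0.4,0,-0.05],[0,0,0],0.5],[[-0.4,0,-0.05],[0,0,0],0.5]]'
python3 - <<'E'
from h import *
import pickle
s=state();c=capture("wrist");pickle.dump((s,c),open("w7.pkl","wb"))
cv2.imwrite("pics/w7.png",c["frame"][:,:,::-1])
E
```

```text
clock: 21.88
eef_pos: [0.5456, 0.1677, 0.1792]
tcp_rot: [0.655, 0.755, -0.0, -0.0]
contact_force: [0.6, 0.7, -3.5]
gripper_width: 0.0619
gripper_force: 29.8
clock: 22.38
eef_pos: [0.5256, 0.0245, 0.1796]
tcp_rot: [0.701, 0.713, 0.0, -0.0]
contact_force: [-0.2, 0.0, -2.5]
gripper_width: 0.0619
gripper_force: 29.8
clock: 22.88
eef_pos: [0.527, -0.033, 0.1869]
tcp_rot: [0.7, 0.715, 0.0, -0.001]
contact_force: [-0.5, 0.8, -3.2]
gripper_width: 0.0621
gripper_force: 29.8
```

View pics/w7.png

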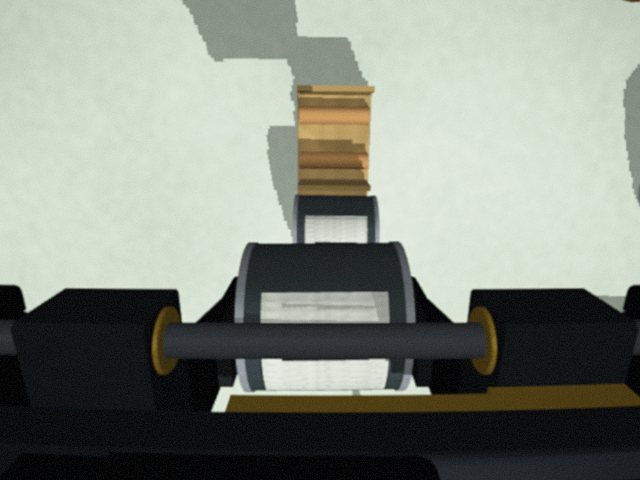

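The tray's empty place spans rows 86-195 and columns 298-373. The outer wall's top is at row 86 (columns 297-375). The held tin's label is up.

```bash
python3 - <<'E'
from h import *
import pickle
s,c=pickle.load(open("w7.pkl","rb"))
P=cast(c,[(297,86),(375,86.5),(299,182),(370,182),(299,190),(370,190),(299,194),(370,194)],.05,s);print(np.round(P,4).tolist())
d=P[1]-P[0];a=np.arctan2(d[1],d[0]);print("edge yaw",np.degrees(a))
m=P[:2].mean(0);
for A in(a,np.radians(0.5)): print("place",m[:2]-.04*np.array([-np.sin(A),np.cos(A)]))
g=cast(c,[(306,150),(370,150)],.035,s);print(np.round(g,4))
# held tin bars & label edges
Z=s["eef_pos"][2]+.0187+.03
H=cast(c,[(261,293),(388,293),(281,306),(372,304)],Z-.003,s)-s["eef_pos"];print(np.round(H,4))
M=R.from_quat(s["tcp_rot"]).as_matrix();yaw=np.degrees(np.arctan2(M[1,1],M[0,1]))
label(c,s,ctr=s["eef_pos"]+[0,0,.0155],yaw=yaw)
E
```

```text
[[0.5053, 0.0697, 0.05], [0.5612, 0.0706, 0.05], [0.5071, 0.0006, 0.05], [0.561, 0.0018, 0.05], [0.5071, -0.0055, 0.05], [0.5614, -0.0043, 0.05], [0.5071, -0.0086, 0.05], [0.5615, -0.0074, 0.05]]
edge yaw 0.9010264759878188
place [0.53389359 0.03017544]
place [0.53361364 0.03017202]
[[0.5115 0.0237 0.035 ]
 [0.5615 0.0247 0.035 ]]
[[-0.0209  0.024   0.0457]
 [ 0.0201  0.0248  0.0457]
 [-0.0145  0.0195  0.0457]
 [ 0.0151  0.0209  0.0457]]
-46 205; -42 227; -38 228; -34 199; -30 206; -26 217; -22 221; -18 223; -14 224; -10 225; -6 226; -2 216; 2 42; 6 49; 10 54; 14 53; 18 47; 22 39; 26 184; 30 198; 34 173; 38 180; 42 176; 46 45; 50 41; 54 40; 58 39; 62 38; 66 38; 70 37; 74 36; 78 35; 82 33; 86 32; 90 31; 94 30; 98 28;
```

```bash
python3 -m creep '[[[0.42,0.05,0],[0,0,0.001],0.5],[[0.42,0.05,0],[0,0,0.001],0.5],[[0.42,0.05,0.2],[0,0,0.001],0.5],[[0.42,0.05,0.4],[0,0,0.001],0.5],[[0.42,0.05,0.5],[0,0,0.001],0.5],[[0.42,0.05,0.5],[0,0,0.001],0.5],[[0.42,0.05,0.5],[0,0,0.001],0.5]]'
python3 - <<'E'
from h import *
plan([(.5335,.0302,.110,.8),(.5335,.0302,.040,.8),(.5335,.0302,.036,.8)])
E
```

```text
clock: 23.8
eef_pos: [0.5342, 0.0276, 0.1132]
tcp_rot: [0.703, 0.711, 0.001, 0.001]
contact_force: [1.4, -0.2, -3.6]
gripper_width: 0.0617
gripper_force: 29.8
[ 0.017 -0.004  0.022] [ 0.0003 -0.0001 -0.0005] rows 1
[0.    0.    0.467] [0. 0. 0.] rows 2
[0.    0.    0.027] [0. 0. 0.] rows 1
```

```bash
python3 -m creep '[[[0.017,0,0.1],[0,0,0],0.5],[[0.017,0,0.2],[0,0,0],0.5],[[0.017,0,0.3],[0,0,0],0.5],[[0.017,0,0.4],[0,0,0],0.5],[[0.017,0,0.46],[0,0,0],0.5],[[0.017,0,0.46],[0,0,0],0.5]]'; python3 -m creep '[[[0,0,0.01],[0,0,0],0.5],[[0,0,0.02],[0,0,0],0.5],[[0,0,0.02],[0,0,0],0.5],[[0,0,0.02],[0,0,0],0.5]]'
```

```text
clock: 24.55
eef_pos: [0.5327, 0.0299, 0.0424]
tcp_rot: [0.703, 0.711, -0.001, -0.001]
contact_force: [0.4, 0.3, -2.8]
gripper_width: 0.0619
gripper_force: 29.8
clock: 25.05
eef_pos: [0.5333, 0.0302, 0.0405]
tcp_rot: [0.703, 0.711, 0.0, 0.0]
contact_force: [0.2, 0.4, -3.1]
gripper_width: 0.0621
gripper_force: 29.8
```

```bash
for i in 1; do python3 -m creep '[[[0,0,0.006],[0,0,0],0.5],[[0,0,0.012],[0,0,0],0.5],[[0,0,0.012],[0,0,0],0.5],[[0,0,0.012],[0,0,0],0.5]]' | grep -E "eef|contact"; python3 -m creep '[[[0,0,0.006],[0,0,0],0.5],[[0,0,0.006],[0,0,0],0.5],[[0,0,0.006],[0,0,0],0.5]]' | grep -E "eef|contact"; done
```

```text
eef_pos: [0.5334, 0.0301, 0.0388]
contact_force: [-1.1, 0.2, 2.7]
eef_pos: [0.5333, 0.0303, 0.0385]
contact_force: [-3.7, 0.9, 7.9]
```

The tin is seated on the bars. I release it and lift straight up.

```bash
python3 -m creep '[[[0,0,-0.004],[0,0,0],0.5],[[0,0,-0.004],[0,0,0],0.27],[[0,0,-0.004],[0,0,0],0.2],[[0,0,-0.004],[0,0,0],0],[[0,0,-0.004],[0,0,0],0],[[0,0,-0.004],[0,0,0],0],[[0,0,-0.1],[0,0,0],0],[[0,0,-0.3],[0,0,0],0],[[0,0,-0.6],[0,0,0],0],[[0,0,-1],[0,0,0],0],[[0,0,-1],[0,0,0],0]]'
python3 - <<'E'
from h import *
import pickle
s=state();c=capture("wrist");t=capture("side")
label(c,s,ctr=(.5335,.0302,.05),yaw=.8)
a=c["frame"];b=cv2.resize(t["frame"][210:330,260:400],(560,480),interpolation=cv2.INTER_CUBIC)
cv2.imwrite("pics/w8.png",cv2.resize(np.hstack([a,b]),(800,320))[:,:,::-1])
E
```

```text
clock: 27.3
eef_pos: [0.5367, 0.03, 0.1932]
tcp_rot: [0.703, 0.711, 0.005, 0.003]
contact_force: [0.9, 0.6, 0.1]
gripper_width: 0.0871
gripper_force: 0.0
-66 80; -58 68; -54 57; -50 53; -46 47; -42 45; -38 49; -34 48; -30 62; -26 154; -22 197; -18 200; -14 201; -10 202; -6 202; -2 202; 2 202; 6 185; 10 38; 14 45; 18 184; 22 186; 26 183; 30 175; 34 169; 38 160; 42 154; 46 152; 50 143; 54 128; 58 50; 62 31; 66 31; 70 30; 74 29; 78 30; 82 29; 90 28;
```

View pics/w8.png

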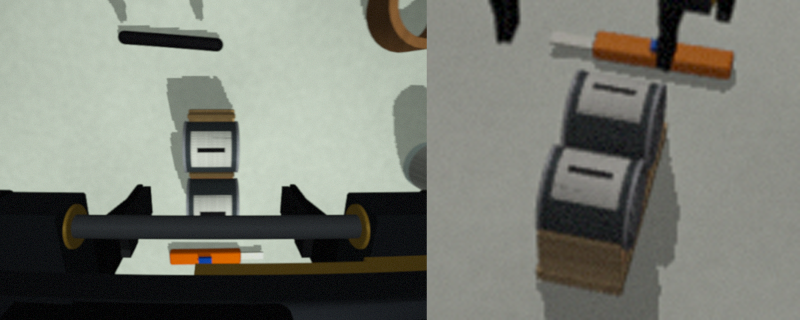

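The tin lies in the tray, with bars at composite (212,150) and side view (590,170). By the numbers the label may be as much as 14° off, so I check it in the side view against the stocked tin.

```bash
python3 - <<'E'
from h import *
import pickle
c=capture("side");t=capture("top")
T=t["frame"]
for n,y in(("tin",.0302),("stocked",-.0415)):
    print(n);label(c,None,ctr=(.5335,y,.05),yaw=.8,half=.012)
s=state();w=capture("wrist");pickle.dump((s,w,c),open("w9.pkl","wb"))
# bar point in wrist+side by triangulation
def darkbar(c,s,ctr):
    u=project(c,[ctr],s)[0];print("proj",u)
    g=cv2.cvtColor(c["frame"],cv2.COLOR_RGB2GRAY);x,y=u.astype(int);k=22
    sub=g[y-k:y+k,x-k:x+k];m=(sub<90).astype(np.uint8);n,l,st,ce=cv2.connectedComponentsWithStats(m)
    for i in range(1,n):
        x0,y0,W,H,A=st[i]
        if x0>0 and y0>0 and x0+W<2*k and y0+H<2*k and A>10: print(ce[i]+[x-k,y-k],A)
darkbar(w,s,(.5335,.035,.079));darkbar(c,None,(.5335,.035,.079));darkbar(c,None,(.5335,-.0415,.08))
E
```

```text
tin
-26 45; -22 72; -18 106; -14 137; -10 139; -6 140; -2 141; 2 141; 6 134; 10 65; 14 34; 18 81; 22 134; 26 133; 30 130; 34 127; 38 121; 42 120; 46 117; 50 109; 54 88; 58 33; 62 31; 66 32; 70 30; 74 32; 78 32; 82 31; 86 31; 90 28; 94 29; 98 29; 
stocked
-22 138; -18 137; -14 137; -10 141; -6 140; -2 135; 2 106; 6 48; 10 80; 14 137; 18 139; 22 134; 26 133; 30 131; 34 127; 38 123; 42 109; 46 88; 50 41; 54 35; 58 34; 62 34; 66 34; 70 34; 74 33; 78 30; 82 33; 86 30; 90 30; 94 28; 98 24; 
proj [326.55049175 228.76323012]
[325.5  227.48] 250
proj [319.86460229 272.96958574]
[320.8372093  274.20930233] 43
proj [330.39992403 241.62046281]
[330.17647059 243.14705882] 34
```

```bash
python3 -m creep '[[[-0.5,0,0],[0,0,0],0],[[-0.5,0,0],[0,0,0],0],[[-0.5,0,0],[0,0,0],0],[[-0.5,0,0],[0,0,0],0]]'|grep eef; python3 - <<'E'
from h import *
s=state();w=capture("wrist");label(w,s,ctr=(.5335,.0302,.05),yaw=.8,half=.012)
E
python3 -m creep '[[[-0.5,0,0],[0,0,0],0],[[-0.5,0,0],[0,0,0],0],[[-0.5,0,0],[0,0,0],0],[[-0.5,0,0],[0,0,0],0]]'|grep eef; python3 - <<'E'
from h import *
s=state();w=capture("wrist");label(w,s,ctr=(.5335,.0302,.05),yaw=.8,half=.012);label(w,s,ctr=(.5335,-.0415,.05),yaw=.8,half=.012)
E
```

```text
eef_pos: [0.5338, -0.0434, 0.1868]
-74 58; -70 58; -66 59; -62 58; -58 46; -54 40; -50 42; -46 46; -42 46; -38 48; -34 49; -30 70; -26 183; -22 194; -18 197; -14 198; -10 200; -6 199; -2 199; 2 199; 6 188; 10 36; 14 20; 18 143; 22 182; 26 176; 30 170; 34 165; 38 155; 42 150; 46 143; 50 136; 54 130; 58 109; 62 58; 66 30; 70 28; 74 30; 
eef_pos: [0.5351, -0.1177, 0.1873]
-90 93; -82 93; -78 94; -74 68; -70 25; -66 17; -62 20; -58 19; -54 20; -50 21; -46 21; -42 21; -38 21; -34 23; -30 28; -26 94; -22 99; -18 103; -14 106; -10 109; -6 112; -2 114; 2 116; 6 117; 
-70 59; -66 64; -62 63; -58 42; -54 39; -50 40; -46 42; -42 42; -38 56; -34 174; -30 184; -26 186; -22 191; -18 192; -14 194; -10 194; -6 194; -2 190; 2 23; 6 16; 10 130; 14 184; 18 179; 22 175; 26 170; 30 165; 34 159; 38 151; 42 131; 46 117; 50 62; 54 30; 58 32; 62 31; 66 31; 70 31; 74 31;
```

Both cameras put the label about 8-13° from up, which is close to the limit. I'll regrip the ends, tilt back about 9° and set it down more softly.

```bash
python3 -m creep '[[[0.99,0,0],[0,0,0],0],[[0.99,0,0],[0,0,0],0],[[0.99,0,0],[0,0,0],0],[[0.99,0,0],[0,0,0],0],[[0.99,0,0],[0,0,0],0]]'|grep eef; python3 - <<'E'
from h import *
plan([(.5335,.0302,.090,.8),(.5335,.0302,.0385,.8)])
E
```

```text
eef_pos: [0.5331, 0.0278, 0.1876]
[0.016 0.003 0.651] [ 0.      0.0001 -0.0006] rows 2
[0.    0.    0.343] [0. 0. 0.] rows 1
```

```bash
python3 -m creep '[[[0.016,0,0.3],[0,0,0],0],[[0.016,0,0.6],[0,0,0],0],[[0.016,0,0.8],[0,0,0],0],[[0.016,0,0.9],[0,0,0],0],[[0.016,0,0.98],[0,0,0],0],[[0.016,0,0.98],[0,0,0],0],[[0.016,0,0.98],[0,0,0],0.15],[[0.016,0,0.98],[0,0,0],0.22],[[0.016,0,0.98],[0,0,0],0.27],[[0.016,0,0.98],[0,0,0],0.5],[[0.016,0,0.98],[0,0,0],0.5],[[0.016,0,0.98],[0,0,0],0.5]]'; python3 -m creep '[[[0,0,0],[0,0,0],0.5],[[0,0,-0.05],[0,0,0],0.5],[[0,0,-0.1],[0,0,0],0.5],[[0.016,0,-0.1],[0,0.012,0],0.5],[[0.016,0,-0.1],[0,0.025,0],0.5],[[0.016,0,-0.1],[0,0.025,0],0.5],[[0.016,0,-0.06],[0,0.025,0],0.5],[[0.016,0,-0.02],[0,0.025,0],0.5],[[0.016,0,-0.02],[0,0.025,0],0.5],[[0.016,0,-0.02],[0,0.025,0],0.5]]'
```

```text
clock: 30.78
eef_pos: [0.5333, 0.0311, 0.0408]
tcp_rot: [0.703, 0.711, 0.0, -0.0]
contact_force: [-0.5, 0.8, 3.5]
gripper_width: 0.0616
gripper_force: 30.0
clock: 32.02
eef_pos: [0.5331, 0.0338, 0.0434]
tcp_rot: [0.701, 0.709, 0.055, -0.056]
contact_force: [0.4, 0.2, -3.9]
gripper_width: 0.0617
gripper_force: 30.0
```

```bash
python3 -m creep '[[[-0.005,0,0.005],[0,0,0],0.5],[[-0.009,0,0.012],[0,0,0],0.5],[[-0.009,0,0.012],[0,0,0],0.5],[[-0.009,0,0.012],[0,0,0],0.5]]'|grep -E "eef|cont";  python3 -m creep '[[[-0.001,0,0.004],[0,0,0],0.5],[[-0.001,0,0.004],[0,0,0],0.5],[[-0.001,0,0.004],[0,0,0],0.5]]'|grep -E "eef|cont"
```

```text
eef_pos: [0.5332, 0.0323, 0.0416]
contact_force: [0.3, -0.5, -3.1]
eef_pos: [0.5333, 0.0323, 0.0411]
contact_force: [-0.6, 1.2, -1.0]
```

Light contact, so I release and lift.

```bash
python3 -m creep '[[[0,0,0.002],[0,0,0],0.5],[[0,0,0.002],[0,0,0],0.27],[[0,0,0.002],[0,0,0],0.2],[[0,0,0.002],[0,0,0],0],[[0,0,0.002],[0,0,0],0],[[0,0,0.002],[0,0,0],0],[[0.02,0,-0.1],[0,0,0],0],[[0.04,0,-0.3],[0,0,0],0],[[0.08,0,-0.6],[0,-0.025,0],0],[[0.1,0,-0.95],[0,-0.025,0],0],[[0.1,0,-0.95],[0,-0.025,0],0]]'; python3 -m creep '[[[-0.4,0,0],[0,0,0],0],[[-0.4,0,0],[0,0,0],0],[[-0.4,0,0],[0,0,0],0],[[-0.4,0,0],[0,0,0],0]]'|grep eef; python3 - <<'E'
from h import *
s=state();w=capture("wrist");c=capture("side");print(s["tcp_rot"])
label(w,s,ctr=(.5335,.0302,.05),yaw=.8,half=.012)
label(c,None,ctr=(.5335,.0302,.05),yaw=.8,half=.012);label(c,None,ctr=(.5335,-.0415,.05),yaw=.8,half=.012)
P=project(w,[(.5335,.0302,.08)],s)[0];cv2.imwrite("pics/w9.png",cv2.resize(np.hstack([w["frame"],cv2.resize(c["frame"][210:330,260:400],(560,480))]),(800,320))[:,:,::-1])
E
```

```text
clock: 34.28
eef_pos: [0.5363, 0.0253, 0.1892]
tcp_rot: [0.703, 0.711, 0.004, 0.003]
contact_force: [-0.1, -0.2, -0.6]
gripper_width: 0.0869
gripper_force: 0.0
eef_pos: [0.5337, -0.0342, 0.1838]
[ 7.02728638e-01  7.11457823e-01 -7.49561450e-05 -4.71061656e-04]
-74 58; -66 58; -62 56; -58 51; -54 41; -50 41; -46 43; -42 43; -38 63; -34 174; -30 189; -26 192; -22 195; -18 198; -14 199; -10 199; -6 200; -2 178; 2 18; 6 28; 10 188; 14 191; 18 189; 22 183; 26 180; 30 173; 34 166; 38 161; 42 151; 46 120; 50 43; 54 33; 58 34; 62 32; 66 32; 70 32; 78 30; 
-26 70; -22 104; -18 133; -14 137; -10 138; -6 139; -2 135; 2 75; 6 44; 10 85; 14 135; 18 137; 22 134; 26 131; 30 128; 34 124; 38 120; 42 110; 46 81; 50 36; 54 36; 58 31; 62 30; 66 31; 70 33; 74 30; 78 32; 82 30; 86 29; 90 24; 94 26; 98 28; 
-22 137; -18 135; -14 135; -10 140; -6 139; -2 135; 2 105; 6 44; 10 79; 14 136; 18 137; 22 132; 26 131; 30 129; 34 125; 38 122; 42 107; 46 84; 50 43; 54 33; 58 32; 62 37; 66 33; 70 30; 74 33; 78 29; 82 29; 86 30; 90 27; 94 25; 98 27;
```

View pics/w9.png

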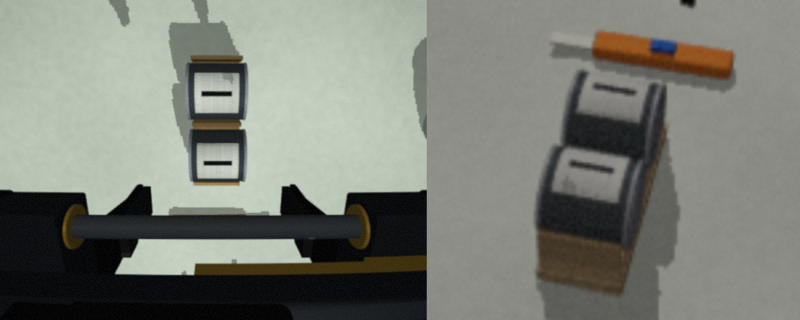

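The tin now matches the stocked tin. Their bars are at composite (217,94) and (217,163), both labels are at about 5° or less, and the gripper is clear of everything. I'm handing in.

```bash
python3 -c "
from rig import finish_job
print(finish_job())"
```

```text
the job is handed in; nothing more can be done
None
```

The job is handed in, though no verdict came back: the tin was rolled label-up on the stand and now lies released in the tray's empty place, its label about 5° from straight up and matching the stocked tin, which was left alone; I had to regrip it once in the tray to correct its roll.

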